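# Take the pink gift box out of the middle of the stack and restack the rest

### The arm

A 6-joint arm with a two-finger parallel gripper is mounted at the origin on a cart in front of the work surface, level with it; the furniture and walls round the work are solid. World frame = base frame: x ahead of the robot, y to its left, z up, the work surface at z = 0. Lengths are in m, angles in rad, forces in N, time in s.
With the tool pointing down it reaches from about 0.35 to 0.975 m from the base axis. Payload 4.9 kg.
Tool frame: the origin (TCP) lies on the front face of the gripper's body, between the roots of the fingers; the fingertips stand ctrl.tip_extent ahead of it and the grasp point (between the pads) lies 54 mm ahead of it (ctrl.tip_extent is the distance from the TCP to the fingertips, in m); z points along the fingers, y is the line along which they close (so a half turn about z gives the same grasp; the last joint's range is limited). The gripper opens to 85 mm and grips with 20 to 120 N. Pads are 22 mm wide; open, the fingers measure 114 mm over their backs; the gripper's body (76 mm by 85 mm) begins 54 mm behind the grasp point. The pads swing forward as they close: fully open they stand 13 mm farther back than shut.
Start: joints at [-0.119, 0.053, 1.613, -0, 1.476, -0.119], TCP at [0.625, 0, 0.304] pointing down, gripper open.
Joint ranges: [-3.01, 3.01], [-1.01, 2.22], [0.06, 2.58], [-1.02, 4.17], [0.09, 2.62], [-3.14, 3.14]. Speed limits (rad/s): [2.57, 2.57, 3.14, 3.14, 3.14, 3.14].

### API

Orientations are given as a rotation vector (axis times angle).
In Python, from station import ctrl gives the robot as it stands.
- The arm moves only by the tool apply_moves, never from a script. Its argument "rows" is one flat list of numbers, 6 for each row, row after row: the shift along the tool's x, y, z normalised to -1 to 1, where 1 is 0.6 m, then the turn, a rotation vector about the tool's x, y, z normalised to -1 to 1, where 1 is 90 degrees. A call has 1 to 20 rows; each row is the pose to reach, as a shift and turn from the pose commanded when the call began, along the tool's axes at that moment; what a row does not reach only later rows make up. A row lasts 1/10 s, in which the tool goes at most 50 mm and 8.59 degrees, less where a joint would pass 70% of its speed; a pose out of reach is approached as far as the arm can. A call with a number of a shift or a turn outside -1 to 1 is refused whole. A call with a gripper value outside its range is refused whole. "grip" is the opening, from 0 (shut) to 1 (fully open), set as the call begins (left out, the last holds). The fingers move at their own pace and stop on an object; "grip_force" is the grip in N (left out, the last holds). Time passes only in rows, so rows that repeat a pose let the fingers close. It gives the time, the measured TCP pose, the force, the opening and the grip force at its end, in the units of the state.
- ctrl.get_obs(): the state, without advancing time (a new reading comes with each control period).
- ctrl.get_image(name): name is "scene" or "side" or "wrist"; returns (picture, depth): 400x640x3 uint8, blue, green, red; 400x640 float32, m along the optical axis (not along the pixel's ray), 0 where there is no reading.
- ctrl.camera_model(name): a dict with "mtx" (3x3 intrinsics, pixels), "R" (3x3) and "t" (3): a world point X has camera coordinates R X + t; the wrist camera has in their place "tool_from_camera" (4x4, takes a point from camera to tool coordinates, whose origin is the TCP and whose axes are the flange's). Camera axes: x right, y down, z forward; pixel columns grow to the right and rows downward; lengths in m; the calibration is good to about 2 mm. A picture is of the moment at which its call begins: read the wrist's pose just before it. camera_model takes no time and is no camera call.
- ctrl.finish_job(): hands the job in; it is judged then, once.
The state is a dict: "t": time; "q": joint angles; "dq": joint speeds; "effort": joint torques, N m; "tool_pos": TCP position; "tool_rot": TCP orientation; "contact_force": force on the tool from outside, world axes, zero at the start; "wrist_torque": the same for the moment, N m; "opening": finger opening in m; "grip_force": force on a finger pad.
Only numpy, scipy, OpenCV 4.12 (cv2) and the standard library are available. Lean on these libraries where they do the work, as an engineer would, in place of code of your own. Each camera call takes 0.05 s, during which the arm holds its last target. There are 200 camera calls.

### The job

A customer is collecting the pink biscuit box, which is second from the bottom in the stack of gift boxes. First clear the small jam pots off the pick-up board and off the stack and stand them upright on the cork mat (two or three of them are here); then lift the yellow and green boxes off, set the pink box squarely in the middle of the pale wooden pick-up board, and restack the green and then the yellow box squarely on the brown one, which stays where it is. Leave the jam jar and the price holder alone.

Things in the scene. Friction and masses are not known exactly. Their poses are not given: they have to be found in the camera images.
- box_brown_c (a point): gift box of biscuits, 60 (x) x 115 (y) x 32 mm high, about 0.14 kg, rigid: kraft-card lower half, clear upper half with brown biscuits, and a brown paper sleeve round the middle. The point is the box's centre, 16 mm above its underside; x is the short side (grasp across it), y the long side, z up. It is the bottom of the stack, on the table top, and stays there.
- box_pink_c (a point): gift box of biscuits, 60 (x) x 115 (y) x 32 mm high, about 0.14 kg, rigid: kraft-card lower half, clear upper half with pink biscuits, and a pink paper sleeve round the middle. The point is the box's centre, 16 mm above its underside; x is the short side (grasp across it), y the long side, z up. It stands loosely on the brown box; it is the one to take out.
- box_green_c (a point): gift box of biscuits, 60 (x) x 115 (y) x 32 mm high, about 0.14 kg, rigid: kraft-card lower half, clear upper half with green biscuits, and a green paper sleeve round the middle. The point is the box's centre, 16 mm above its underside; x is the short side (grasp across it), y the long side, z up. It stands loosely on the pink box.
- box_yellow_c (a point): gift box of biscuits, 60 (x) x 115 (y) x 32 mm high, about 0.14 kg, rigid: kraft-card lower half, clear upper half with yellow biscuits, and a yellow paper sleeve round the middle. The point is the box's centre, 16 mm above its underside; x is the short side (grasp across it), y the long side, z up. It stands loosely on the green box; the red jam pot may stand on it.
- board_top (a point): pale wooden pick-up board, fixed, 76 (x) x 130 (y) mm, 6 mm thick. The point is the centre of its top face (6 mm above the table); y is its long side, z up. In front of the row stand two round domed plates, rims 24 mm high: white, rim radius 135 mm, centre x = 0.385, y = 0.025; and blue, 147 mm, x = 0.395, y = 0.365.
- slab_top (a point): dark slate slab, fixed and empty, 76 (x) x 130 (y) mm, 6 mm thick, on which boxes may be set down meanwhile. The point is the centre of its top face; y is its long side, z up. Pick-up board, slate slab and stack stand in a row across the table in any order, about 135 mm from centre to centre.
- mat_top (a point): brown cork mat, fixed, 70 (x) x 210 (y) mm, 3 mm thick, behind the row. The point is the centre of its top face; y is its long side, z up. Behind it, from x = 0.78, the counter rises to 170 mm; to its right stands a glass jar, 240 mm tall, 78 mm in radius, its axis at x = 0.665, y = -0.18: keep the gripper clear of both.
- pot_white_c (a point): white glazed jam pot with a flat cork lid fixed on it, round, 54 mm in diameter all the way up, 46 mm tall, 0.13 kg; on the pick-up board, if present. The point is its centre, 23 mm above its foot; z up.
- pot_blue_c (a point): blue glazed jam pot with a flat cork lid fixed on it, round, 54 mm in diameter all the way up, 46 mm tall, 0.13 kg; on the pick-up board, if present. The point is its centre, 23 mm above its foot; z up.
- pot_red_c (a point): red glazed jam pot with a flat cork lid fixed on it, round, 54 mm in diameter all the way up, 46 mm tall, 0.13 kg; on top of the stack, on the yellow box, if present. The point is its centre, 23 mm above its foot; z up.
- jam_jar: jam jar, 62 mm in diameter, 99 mm tall; bystander at the back left. Origin at the centre of its underside.
- price_block_1: black price card in a wooden block, 22 x 62 x 58 mm; bystander in front, between two domed plates. Origin at the centre of its underside.

How it is judged:
On the way, in this order (a step that is already met when the one before it is completed fails the run):
1. the jam pots that are here stand on the cork mat (x of pot_white_c in the frame of mat_top between -0.035 and 0.035 m and y of pot_white_c in the frame of mat_top between -0.105 and 0.105 m and z of pot_white_c in the frame of mat_top between 0.017 and 0.029 m and angle between each of pot_white_c, pot_blue_c, pot_red_c's own z axis and vertical below 0.12 rad and x of pot_blue_c in the frame of mat_top between -0.035 and 0.035 m and y of pot_blue_c in the frame of mat_top between -0.105 and 0.105 m and z of pot_blue_c in the frame of mat_top between 0.017 and 0.029 m and x of pot_red_c in the frame of mat_top between -0.035 and 0.035 m and y of pot_red_c in the frame of mat_top between -0.105 and 0.105 m and z of pot_red_c in the frame of mat_top between 0.017 and 0.029 m), for 0.2 s.
2. the pink box lies on the pick-up board (x of box_pink_c in the frame of board_top between -0.015 and 0.015 m and y of box_pink_c in the frame of board_top between -0.015 and 0.015 m and z of box_pink_c in the frame of board_top between 0.011 and 0.021 m and angle between the y axis of box_pink_c and the y axis of board_top, either way round below 0.17 rad and angle between the z axis of box_pink_c and the z axis of board_top, either way round below 0.08 rad), for 0.2 s.
At the end, for the whole second after the job is handed in: Jam pots stand on the cork mat; pink box flat on the pick-up board, within 15 mm each way and 10 degrees of its middle; brown box within 30 mm of its start; green on brown, yellow on green, each within 15 mm each way and 10 degrees; released, at rest (all of step 1 and all of step 2 and distance of box_brown_c from where it was at the start of the episode below 0.03 m and angle between box_brown_c's own z axis and vertical below 0.08 rad and x of box_green_c in the frame of box_brown_c between -0.015 and 0.015 m and y of box_green_c in the frame of box_brown_c between -0.015 and 0.015 m and z of box_green_c in the frame of box_brown_c between 0.027 and 0.037 m and angle between the y axis of box_green_c and the y axis of box_brown_c, either way round below 0.17 rad and angle between the z axis of box_green_c and the z axis of box_brown_c, either way round below 0.08 rad and x of box_yellow_c in the frame of box_green_c between -0.015 and 0.015 m and y of box_yellow_c in the frame of box_green_c between -0.015 and 0.015 m and z of box_yellow_c in the frame of box_green_c between 0.027 and 0.037 m and angle between the y axis of box_yellow_c and the y axis of box_green_c, either way round below 0.17 rad and angle between the z axis of box_yellow_c and the z axis of box_green_c, either way round below 0.08 rad); the robot touches nothing.
It fails at once if the jam jar is moved more than 30 mm (distance of jam_jar from where it was at the start of the episode above 0.03 m).
It fails at once if the price block is moved more than 30 mm (distance of price_block_1 from where it was at the start of the episode above 0.03 m).
Of pot_white, pot_blue, pot_red only 2 to 3 are there at a start; the rules pass over those that are not, and their reading is None.
At some moment in a run one of pot_white, pot_blue may be knocked a few centimetres aside while the robot is not near it.
Once in a run the grip may slacken for a moment while it holds something.
It also fails if it takes over 210 s, if anything falls off the work surface, if the arm or the gripper's body presses on something with over 40 N, if the wrist force passes 120 N, or if a joint passes its speed limit or range.

## Working session

There is one attempt and no reset: what is moved stays moved. The work goes in short steps, Python scripts to look and compute and a tool call to move; the robot and the scene stay as the last step left them, time stands still between calls to the robot, and variables do not carry over. Pictures are saved under pics/ and viewed, at most 14 in all, crops included, and the job is handed in when it is done.

Besides the shell and the picture viewer there is one more tool, called after "Request:" as a command line: name --argument value ..., lists and objects as JSON in quotes. apply_moves: Moves the arm, as the interface text tells. Its arguments: {"type":"object","properties":{"rows":{"type":"array","items":{"type":"number"}},"grip":{"type":"number"},"grip_force":{"type":"number"}},"required":["rows"]}

```bash
mkdir -p pics; ls; cat > h.py <<'E'
import numpy as np,cv2
from station import ctrl
from scipy.spatial.transform import Rotation as R
def cloud(name):
    o=ctrl.get_obs(); im,d=ctrl.get_image(name); m=ctrl.camera_model(name)
    K=np.array(m["mtx"]); v,u=np.mgrid[:d.shape[0],:d.shape[1]]
    P=np.stack([(u-K[0,2])/K[0,0]*d,(v-K[1,2])/K[1,1]*d,d],-1)
    if name=="wrist":
        T=np.array(m["tool_from_camera"]); P=P@T[:3,:3].T+T[:3,3]
        P=P@R.from_rotvec(o["tool_rot"]).as_matrix().T+np.array(o["tool_pos"])
    else: P=(P-np.array(m["t"]).ravel())@np.array(m["R"])
    P[d==0]=np.nan
    return im,P
E
python3 - <<'E'
from h import *
o=ctrl.get_obs(); print({k:np.round(v,3).tolist() for k,v in o.items()}, ctrl.tip_extent)
print(R.from_rotvec(o["tool_rot"]).as_matrix().round(3))
for n in ("scene","side","wrist"):
    im,P=cloud(n); cv2.imwrite(f"pics/{n}0.png",im); np.savez(f"{n}0.npz",im=im,P=P)
E
```

```text
pics
{'t': 0.0, 'q': [-0.119, 0.053, 1.614, -0.0, 1.476, -0.119], 'dq': [-0.001, 0.0, -0.001, 0.0, -0.0, -0.001], 'effort': [0.0, -39.367, -37.018, -0.0, 0.007, -0.0], 'tool_pos': [0.625, 0.0, 0.303], 'tool_rot': [-2.22, -2.22, 0.002], 'contact_force': [1.105, 0.829, -1.192], 'wrist_torque': [-0.014, 0.016, 0.019], 'grip_force': 0.0, 'opening': 0.085} 0.0726
[[-0.     1.    -0.002]
 [ 1.     0.     0.   ]
 [ 0.    -0.002 -1.   ]]
```

View pics/scene0.png

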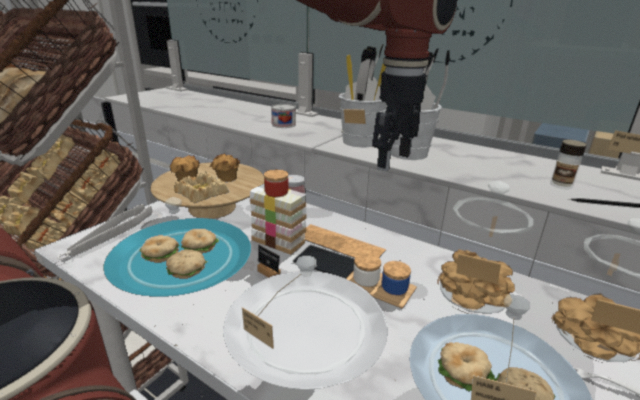

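View pics/side0.png

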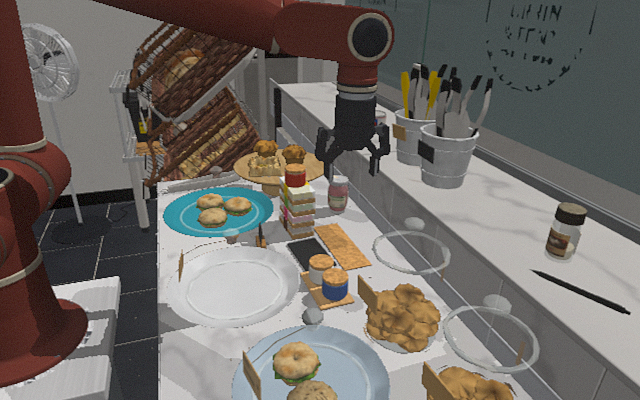

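View pics/wrist0.png

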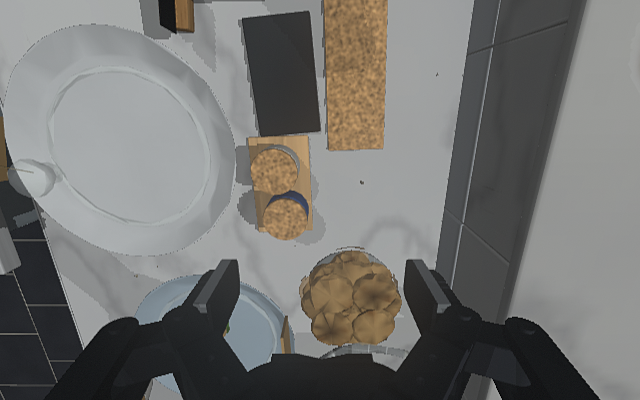

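```bash
cat > seg.py <<'E'
from h import *
def rect(P,m):
    p=P[m][:,:2]; p=p[~np.isnan(p[:,0])]; (c,s,a)=cv2.minAreaRect((p*1000).astype(np.float32))
    return np.round(c,1),np.round(s,1),round(a,1),len(p)
def comps(m,mn=150):
    n,l,st,_=cv2.connectedComponentsWithStats(m.astype(np.uint8)); return [l==i for i in range(1,n) if st[i,4]>mn]
E
python3 - <<'E'
from seg import *
z=np.load("wrist0.npz");im,P=z["im"],z["P"]
x,y,h=P[...,0],P[...,1],P[...,2]
print("px",[P[v,u].round(3).tolist() for u,v in [(280,75),(355,75),(290,145),(272,172),(285,222),(355,310),(420,200)]])
for nm,m in dict(mid=(h>.035)&(h<.07),).items():
    for c in comps(m&(y>-.3)): print(nm,rect(P,c))
# board/mat/slab by colour
hsv=cv2.cvtColor(im,cv2.COLOR_BGR2HSV)
g=(h<.02)
for nm,m in dict(dark=g&(im.max(-1)<75),wood=g&(hsv[...,1]>90)&(hsv[...,0]<25)).items():
    for c in comps(cv2.morphologyEx(m.astype(np.uint8),cv2.MORPH_OPEN,np.ones((3,3)))>0,800): print(nm,rect(P,c),np.nanmedian(h[c]).round(4))
for n in("scene","side"):
    z=np.load(n+"0.npz");P=z["P"];x,y,h=P[...,0],P[...,1],P[...,2]
    m=(x>.4)&(x<.75)&(abs(y)<.4)&(h>.035)&(h<.3)
    for c in comps(m): print(n,rect(P,c),np.nanmax(h[c]).round(3))
    m=(x>.45)&(x<.7)&(abs(y)<.3)&(h>.09)&(h<.3)
    for c in comps(m,50): print(n,"hi",rect(P,c),np.nanmax(h[c]).round(3))
E
```

```text
px [[0.576, 0.115, 0.006], [0.664, 0.115, 0.002], [0.585, 0.034, 0.006], [0.569, 0.01, 0.052], [0.581, -0.051, 0.053], [0.672, -0.19, 0.039], [0.758, -0.04, 0.001]]
mid (array([472.3, 167.4]), array([26.4,  4.2]), 83.0, 305)
mid (array([802.1,  12.8]), array([336.9,   5.1]), 90.0, 5054)
mid (array([285. ,  45.6]), array([51.7,  4.5]), 81.3, 265)
mid (array([570.5,  10.6]), array([52.8, 52.8]), 56.1, 1800)
mid (array([580.6, -47.6]), array([52.8, 53. ]), 26.1, 1593)
mid (array([ 665.8, -177.8]), array([132.4, 132. ]), 67.9, 6335)
dark (array([578.7, 111.7]), array([ 77.1, 129.5]), 5.4, 7740) 0.0065
dark (array([-372., -317.]), array([1161.6,  101.5]), 25.1, 1501) -0.088
dark (array([-718.1, -777.8]), array([2112. ,  558.5]), 50.8, 9236) -0.9222
wood (array([664.5, 110.6]), array([ 69.6, 162.8]), 2.2, 8776) 0.0036
wood (array([571.2,  -0. ]), array([75., 91.]), 2.0, 1170) 0.0065
scene (array([ 6.748e+02, -6.000e-01]), array([39.7, 26. ]), 3.0, 352) 0.3
scene (array([ 5.713e+02, -2.000e-01]), array([27.7, 45.1]), 84.4, 465) 0.3
scene (array([636.6, 315. ]), array([218.6, 224.4]), 13.3, 
[... 1926 characters left out ...]
e (array([ 448.9, -236.7]), array([101.6,  67.9]), 73.0, 424) 0.167
side (array([ 445.1, -224.9]), array([68.4, 70.8]), 84.4, 1171) 0.047
side (array([ 665.8, -360.3]), array([153.6,  79.3]), 0.1, 2048) 0.124
side (array([ 449.7, -296. ]), array([45.1, 70.4]), 79.2, 750) 0.052
side hi (array([678.6,  -1.9]), array([27.9, 40.9]), 86.5, 311) 0.3
side hi (array([568.8,  -3.9]), array([40. , 24.6]), 1.9, 322) 0.3
side hi (array([582.9, 244.6]), array([ 61.7, 113.7]), 2.9, 1153) 0.177
side hi (array([ 648.8, -182.3]), array([101.7, 133.6]), 0.4, 793) 0.241
side hi (array([ 582. , -190.6]), array([ 5.3, 71.8]), 3.0, 433) 0.132
side hi (array([ 462.6, -267.1]), array([30.6, 25. ]), 89.0, 322) 0.167
```

Request:
apply_moves --rows '[0.08, -0.015, -0.03, 0, 0, 0, 0.17, -0.03, -0.06, 0, 0, 0, 0.25, -0.045, -0.1, 0, 0, 0, 0.33, -0.06, -0.13, 0, 0, 0, 0.33, -0.06, -0.13, 0, 0, 0, 0.33, -0.06, -0.13, 0, 0, 0, 0.33, -0.06, -0.13, 0, 0, 0]'

```text
t: 0.85
tool_pos: [0.589, 0.1973, 0.3808]
tool_rot: [-2.222, -2.221, 0.003]
contact_force: [0.0, 0.0, -0.7]
opening: 0.0853
grip_force: 0.0
```

```bash
python3 - <<'E'
from seg import *
print(ctrl.get_obs()["tool_pos"])
im,P=cloud("wrist"); cv2.imwrite("pics/w1.png",im); np.savez("w1.npz",im=im,P=P)
x,y,h=P[...,0],P[...,1],P[...,2]
for lo,hi in((.16,.19),(.12,.14),(.035,.11)):
    for c in comps((h>lo)&(h<hi)&(y>-.25)&(x>.42)&(x<.75)): print(lo,rect(P,c),np.nanmedian(h[c]).round(4))
hsv=cv2.cvtColor(im,cv2.COLOR_BGR2HSV); g=(h<.02)
for nm,m in dict(dark=g&(im.max(-1)<75),wood=g&(hsv[...,1]>90)&(hsv[...,0]<25)).items():
    for c in comps(cv2.morphologyEx(m.astype(np.uint8),cv2.MORPH_OPEN,np.ones((3,3)))>0,800): print(nm,rect(P,c),np.nanmedian(h[c]).round(4))
E
```

```text
[0.58896399 0.19726125 0.38076738]
0.16 (array([580.2, 253. ]), array([52.3, 53. ]), 88.1, 2564) 0.1745
0.12 (array([583.8, 252.5]), array([ 60.4, 114. ]), 3.1, 3398) 0.1286
0.035 (array([449.9, 366. ]), array([59.7, 67.5]), 0.1, 2585) 0.0422
0.035 (array([605.3, 374.1]), array([166.9,  26.3]), 0.0, 2930) 0.0838
0.035 (array([722., 316.]), array([57.5, 57.5]), 60.6, 2943) 0.0994
0.035 (array([474.2, 185.9]), array([61.9,  2.8]), 84.4, 163) 0.0533
0.035 (array([575.9, -18. ]), array([ 53.1, 112.6]), 9.5, 1714) 0.0522
0.035 (array([ 673.4, -143.9]), array([ 66.2, 134. ]), 79.4, 1045) 0.054
dark (array([-549.7,  546. ]), array([ 97.8, 257.7]), 0.4, 1413) -0.9218
dark (array([-735.5,  411.1]), array([274.8, 377.5]), 0.0, 4491) -0.9217
dark (array([-547.7,  218.4]), array([ 99.3, 377.2]), 0.4, 1739) -0.9213
dark (array([-409.5,   91.5]), array([1128. ,  271.8]), 2.2, 5153) -0.92
dark (array([579. , 111.4]), array([ 76.4, 131.6]), 5.3, 2953) 0.0065
dark (array([-1226.1, -1245.6]), array([847.9, 398.1]), 48.0, 3832) -0.9228
wood (array([663.7, 133.3]), array([ 69.1, 209. ]), 2.2, 5147) 0.0036
wood (array([ 61.6, -18.2]), array([210.3,  88.5]), 72.1, 2821) 0.0116
```

View pics/w1.png

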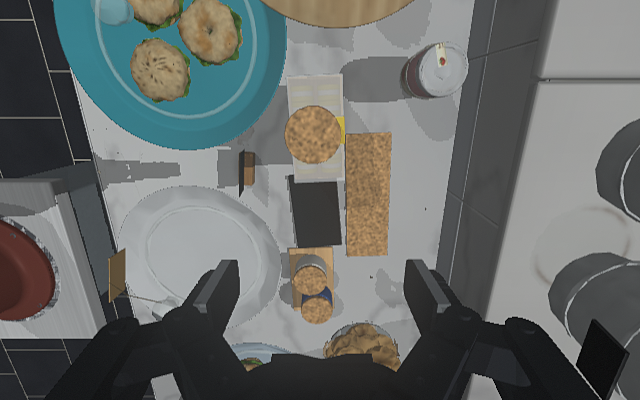

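Request:
apply_moves --rows '[0.05, -0.008, 0.0, 0, 0, 0, 0.093, -0.015, 0.02, 0, 0, 0, 0.093, -0.015, 0.06, 0, 0, 0, 0.093, -0.015, 0.1, 0, 0, 0, 0.093, -0.015, 0.14, 0, 0, 0, 0.093, -0.015, 0.18, 0, 0, 0, 0.093, -0.015, 0.21, 0, 0, 0, 0.093, -0.015, 0.24, 0, 0, 0, 0.093, -0.015, 0.262, 0, 0, 0, 0.093, -0.015, 0.262, 0, 0, 0, 0.093, -0.015, 0.262, 0, 0, 0]'

```text
t: 2.0
tool_pos: [0.5803, 0.2537, 0.2251]
tool_rot: [2.222, 2.221, 0.001]
contact_force: [-0.1, 0.7, 0.8]
opening: 0.0851
grip_force: 0.0
```

Request:
apply_moves --rows '[0, 0, 0, 0, 0, 0, 0, 0, 0, 0, 0, 0, 0, 0, 0, 0, 0, 0, 0, 0, 0, 0, 0, 0, 0, 0, 0, 0, 0, 0, 0, 0, 0, 0, 0, 0, 0, 0, 0, 0, 0, 0, 0, 0, 0, 0, 0, 0]' --grip 0.4 --grip_force 40

```text
t: 2.8
tool_pos: [0.5806, 0.2542, 0.2265]
tool_rot: [2.22, 2.221, 0.004]
contact_force: [-0.8, 0.2, 5.6]
opening: 0.0525
grip_force: 42.7
```

Request:
apply_moves --rows '[0, 0, -0.03, 0, 0, 0, 0, 0, -0.06, 0, 0, 0, -0.04, 0.04, -0.06, 0, 0, 0, -0.08, 0.08, -0.06, 0, 0, 0, -0.12, 0.12, -0.06, 0, 0, 0, -0.147, 0.158, -0.06, 0, 0, 0, -0.147, 0.158, -0.06, 0, 0, 0, -0.147, 0.158, -0.03, 0, 0, 0, -0.147, 0.158, 0.01, 0, 0, 0, -0.147, 0.158, 0.05, 0, 0, 0, -0.147, 0.158, 0.09, 0, 0, 0, -0.147, 0.158, 0.13, 0, 0, 0, -0.147, 0.158, 0.16, 0, 0, 0, -0.147, 0.158, 0.18, 0, 0, 0, -0.147, 0.158, 0.19, 0, 0, 0, -0.147, 0.158, 0.198, 0, 0, 0, -0.147, 0.158, 0.203, 0, 0, 0, -0.147, 0.158, 0.203, 0, 0, 0]'

```text
t: 4.6
tool_pos: [0.6751, 0.1656, 0.1034]
tool_rot: [2.221, 2.221, 0.001]
contact_force: [-0.4, -0.6, -0.5]
opening: 0.0523
grip_force: 45.4
```

Request:
apply_moves --rows '[0, 0, 0.003, 0, 0, 0, 0, 0, 0.003, 0, 0, 0]'

```text
t: 4.8
tool_pos: [0.6751, 0.1656, 0.1016]
tool_rot: [2.221, 2.221, 0.001]
contact_force: [0.7, 0.8, -0.8]
opening: 0.0527
grip_force: 45.6
```

Request:
apply_moves --rows '[0, 0, 0, 0, 0, 0, 0, 0, 0, 0, 0, 0, 0, 0, 0, 0, 0, 0, 0, 0, 0, 0, 0, 0, 0, 0, 0, 0, 0, 0, 0, 0, -0.03, 0, 0, 0, 0, 0, -0.07, 0, 0, 0, 0, 0, -0.11, 0, 0, 0, 0, 0, -0.15, 0, 0, 0, 0, 0, -0.2, 0, 0, 0, 0, 0, -0.2, 0, 0, 0]' --grip 0.82

```text
t: 5.9
tool_pos: [0.6775, 0.166, 0.2292]
tool_rot: [2.216, 2.217, 0.014]
contact_force: [0.7, 0.4, 1.5]
opening: 0.0698
grip_force: 0.0
```

```bash
cat > look.py <<'E'
from seg import *
import sys
print(ctrl.get_obs()["tool_pos"].round(4), ctrl.get_obs()["opening"])
for n in sys.argv[1:]:
    im,P=cloud(n); cv2.imwrite(f"pics/{n}_{ctrl.get_obs()['t']:.1f}.png",im); np.savez("last_%s.npz"%n,im=im,P=P)
    x,y,h=P[...,0],P[...,1],P[...,2]
    for lo,hi in((.155,.19),(.12,.14),(.09,.11),(.044,.066),(.03,.044)):
        for c in comps((h>lo)&(h<hi)&(y>-.1)&(y<.4)&(x>.45)&(x<.75)): print(n,lo,rect(P,c),np.nanmedian(h[c]).round(4))
E
python3 look.py wrist
```

```text
[0.6775 0.166  0.2292] 0.06976717967472759
wrist 0.155 (array([641.8, 169. ]), array([14. , 22.7]), 37.8, 1123) 0.1801
wrist 0.155 (array([714.9, 168.9]), array([22.9, 14.3]), 53.5, 1051) 0.1804
wrist 0.12 (array([583.7, 247.7]), array([ 61.7, 105.5]), 2.1, 22067) 0.1285
wrist 0.09 (array([613.6, 253.2]), array([  3.5, 113.1]), 2.7, 2148) 0.1005
wrist 0.09 (array([722.5, 298.3]), array([22.1, 54.4]), 87.7, 2904) 0.0996
wrist 0.044 (array([710.9, 297.9]), array([16.1, 53.2]), 53.5, 351) 0.0577
wrist 0.044 (array([613.3, 252.2]), array([  3.5, 113.7]), 2.4, 718) 0.0506
wrist 0.044 (array([474.7, 185.4]), array([62.4,  3.6]), 84.1, 903) 0.0527
wrist 0.044 (array([675.5, 164.6]), array([52.4, 52.5]), 89.8, 2542) 0.0495
wrist 0.03 (array([612.8, 252.3]), array([  1.6, 113.2]), 2.0, 431) 0.0392
wrist 0.03 (array([473.1, 185.6]), array([62.4,  3.4]), 84.2, 646) 0.0372
wrist 0.03 (array([675.5, 182.2]), array([17.3, 50.2]), 89.5, 159) 0.0367
```

Request:
apply_moves --rows '[-0.06, -0.04, -0.03, 0, 0, 0, -0.12, -0.08, -0.05, 0, 0, 0, -0.18, -0.12, -0.05, 0, 0, 0, -0.23, -0.15, -0.05, 0, 0, 0, -0.258, -0.175, -0.05, 0, 0, 0, -0.258, -0.175, -0.05, 0, 0, 0, -0.258, -0.175, -0.05, 0, 0, 0]'

```text
t: 6.65
tool_pos: [0.5695, 0.0108, 0.2506]
tool_rot: [-2.222, -2.22, 0.0]
contact_force: [-0.2, -0.2, -0.4]
opening: 0.0704
grip_force: 0.0
```

```bash
python3 look.py wrist; python3 -c "
from h import *;print(ctrl.get_obs()['tool_pos'],ctrl.get_obs()['tool_rot'])"
```

```text
[0.5695 0.0108 0.2506] 0.07042778552473841
wrist 0.044 (array([472.2, 164.4]), array([20. ,  2.2]), 84.0, 182) 0.0535
wrist 0.044 (array([674.8, 155.3]), array([36.3, 54. ]), 89.7, 2848) 0.0497
wrist 0.044 (array([570. ,  10.8]), array([52.8, 52.5]), 48.0, 2268) 0.0525
wrist 0.044 (array([580.4, -47.4]), array([52.5, 52.9]), 34.1, 1925) 0.0525
wrist 0.03 (array([661.5, 152.2]), array([18.1, 50. ]), 40.6, 340) 0.0368
wrist 0.03 (array([578.7, -31. ]), array([51.4, 20.2]), 5.2, 237) 0.0392
[0.56984592 0.01115543 0.25073997] [-2.22096908e+00 -2.22108910e+00 -5.11371106e-05]
```

Request:
apply_moves --rows '[0, 0.001, 0.05, 0, 0, 0, 0, 0.001, 0.1, 0, 0, 0, 0, 0.001, 0.15, 0, 0, 0, 0, 0.001, 0.19, 0, 0, 0, 0, 0.001, 0.22, 0, 0, 0, 0, 0.001, 0.24, 0, 0, 0, 0, 0.001, 0.246, 0, 0, 0, 0, 0.001, 0.246, 0, 0, 0]'

```text
t: 7.5
tool_pos: [0.5706, 0.0112, 0.1033]
tool_rot: [-2.22, -2.222, 0.0]
contact_force: [-0.4, -0.8, -0.1]
opening: 0.07
grip_force: 0.0
```

Request:
apply_moves --rows '[0, 0, 0, 0, 0, 0, 0, 0, 0, 0, 0, 0, 0, 0, 0, 0, 0, 0, 0, 0, 0, 0, 0, 0, 0, 0, 0, 0, 0, 0, 0, 0, 0, 0, 0, 0, 0, 0, 0, 0, 0, 0]' --grip 0.4

```text
t: 8.2
tool_pos: [0.5715, 0.0107, 0.1051]
tool_rot: [2.22, 2.22, 0.003]
contact_force: [0.4, 0.3, 5.9]
opening: 0.0526
grip_force: 42.8
```

Request:
apply_moves --rows '[0, 0, -0.03, 0, 0, 0, 0, 0, -0.07, 0, 0, 0, 0, 0, -0.1, 0, 0, 0, 0.04, 0.04, -0.1, 0, 0, 0, 0.08, 0.08, -0.1, 0, 0, 0, 0.12, 0.12, -0.1, 0, 0, 0, 0.155, 0.162, -0.1, 0, 0, 0, 0.155, 0.162, -0.1, 0, 0, 0, 0.155, 0.162, -0.08, 0, 0, 0, 0.155, 0.162, -0.05, 0, 0, 0, 0.155, 0.162, -0.03, 0, 0, 0, 0.155, 0.162, -0.015, 0, 0, 0, 0.155, 0.162, -0.005, 0, 0, 0, 0.155, 0.162, 0.002, 0, 0, 0, 0.155, 0.162, 0.006, 0, 0, 0, 0.155, 0.162, 0.006, 0, 0, 0]'

```text
t: 9.8
tool_pos: [0.668, 0.1036, 0.1022]
tool_rot: [2.221, 2.221, 0.0]
contact_force: [-4.9, -0.8, 6.2]
opening: 0.0526
grip_force: 43.2
```

Request:
apply_moves --rows '[0, 0, 0, 0, 0, 0, 0, 0, 0, 0, 0, 0, 0, 0, 0, 0, 0, 0, 0, 0, 0, 0, 0, 0, 0, 0, 0, 0, 0, 0, 0, 0, -0.03, 0, 0, 0, 0, 0, -0.07, 0, 0, 0, 0, 0, -0.11, 0, 0, 0, 0, 0, -0.15, 0, 0, 0, 0, 0, -0.2, 0, 0, 0, -0.06, -0.04, -0.25, 0, 0, 0, -0.12, -0.08, -0.25, 0, 0, 0, -0.18, -0.12, -0.25, 0, 0, 0, -0.25, -0.146, -0.25, 0, 0, 0, -0.25, -0.146, -0.25, 0, 0, 0, -0.25, -0.146, -0.25, 0, 0, 0, -0.25, -0.146, -0.25, 0, 0, 0]' --grip 0.82

```text
t: 11.5
tool_pos: [0.5804, -0.0457, 0.2509]
tool_rot: [2.22, 2.221, 0.002]
contact_force: [-0.5, -0.1, -0.0]
opening: 0.07
grip_force: 0.0
```

```bash
python3 look.py wrist; python3 -c "
from h import *;print(ctrl.get_obs()['tool_pos'],ctrl.get_obs()['tool_rot'])"
```

```text
[ 0.5804 -0.0457  0.2509] 0.06995225446325401
wrist 0.044 (array([668.3,  96.5]), array([41.3, 53.2]), 89.6, 3175) 0.0497
wrist 0.044 (array([580.1, -47.9]), array([52.2, 53.1]), 1.6, 2252) 0.0525
wrist 0.03 (array([654.4,  91.8]), array([17.9, 50.6]), 37.8, 274) 0.0367
wrist 0.03 (array([580.8, -27.9]), array([13.8, 46.6]), 87.8, 152) 0.0383
[ 0.5804446  -0.04542013  0.25059405] [2.21976489e+00 2.22224302e+00 1.10661541e-03]
```

Request:
apply_moves --rows '[-0.004, 0, 0.05, 0, 0, 0, -0.004, 0, 0.1, 0, 0, 0, -0.004, 0, 0.15, 0, 0, 0, -0.004, 0, 0.19, 0, 0, 0, -0.004, 0, 0.22, 0, 0, 0, -0.004, 0, 0.24, 0, 0, 0, -0.004, 0, 0.246, 0, 0, 0, -0.004, 0, 0.246, 0, 0, 0]'

```text
t: 12.35
tool_pos: [0.5802, -0.0481, 0.1023]
tool_rot: [-2.22, -2.222, 0.0]
contact_force: [0.3, 0.4, -0.3]
opening: 0.07
grip_force: 0.0
```

Request:
apply_moves --rows '[0, 0, 0, 0, 0, 0, 0, 0, 0, 0, 0, 0, 0, 0, 0, 0, 0, 0, 0, 0, 0, 0, 0, 0, 0, 0, 0, 0, 0, 0, 0, 0, 0, 0, 0, 0, 0, 0, 0, 0, 0, 0]' --grip 0.4

```text
t: 13.05
tool_pos: [0.5811, -0.0488, 0.104]
tool_rot: [2.22, 2.22, 0.003]
contact_force: [0.3, -0.3, 6.0]
opening: 0.0525
grip_force: 42.8
```

Request:
apply_moves --rows '[0, 0, -0.03, 0, 0, 0, 0, 0, -0.07, 0, 0, 0, 0, 0, -0.1, 0, 0, 0, 0.04, 0.02, -0.1, 0, 0, 0, 0.08, 0.05, -0.1, 0, 0, 0, 0.12, 0.1, -0.1, 0, 0, 0, 0.151, 0.147, -0.1, 0, 0, 0, 0.151, 0.147, -0.1, 0, 0, 0, 0.151, 0.147, -0.08, 0, 0, 0, 0.151, 0.147, -0.05, 0, 0, 0, 0.151, 0.147, -0.03, 0, 0, 0, 0.151, 0.147, -0.015, 0, 0, 0, 0.151, 0.147, -0.005, 0, 0, 0, 0.151, 0.147, 0.002, 0, 0, 0, 0.151, 0.147, 0.005, 0, 0, 0, 0.151, 0.147, 0.005, 0, 0, 0]'

```text
t: 14.65
tool_pos: [0.6687, 0.0418, 0.1011]
tool_rot: [2.221, 2.221, 0.001]
contact_force: [-3.5, -1.0, 4.7]
opening: 0.0525
grip_force: 43.0
```

Request:
apply_moves --rows '[0, 0, 0, 0, 0, 0, 0, 0, 0, 0, 0, 0, 0, 0, 0, 0, 0, 0, 0, 0, 0, 0, 0, 0, 0, 0, 0, 0, 0, 0, 0, 0, -0.03, 0, 0, 0, 0, 0, -0.07, 0, 0, 0, 0, 0, -0.11, 0, 0, 0, 0, 0, -0.15, 0, 0, 0, 0, 0, -0.2, 0, 0, 0, -0.02, -0.04, -0.27, 0, 0, 0, -0.04, -0.08, -0.33, 0, 0, 0, -0.04, -0.12, -0.38, 0, 0, 0, -0.04, -0.145, -0.42, 0, 0, 0, -0.04, -0.145, -0.42, 0, 0, 0, -0.04, -0.145, -0.42, 0, 0, 0, -0.04, -0.145, -0.42, 0, 0, 0]' --grip 0.82

```text
t: 16.35
tool_pos: [0.5811, 0.0181, 0.35]
tool_rot: [-2.22, -2.22, 0.002]
contact_force: [0.5, 0.1, -0.9]
opening: 0.0699
grip_force: 0.0
```

```bash
python3 look.py wrist scene; python3 - <<'E'
from seg import *
z=np.load("last_wrist.npz");im,P=z["im"],z["P"];h=P[...,2]
hsv=cv2.cvtColor(im,cv2.COLOR_BGR2HSV)
m=(h<.012)&(hsv[...,1]>60)&(hsv[...,0]<25)
for c in comps(cv2.morphologyEx(m.astype(np.uint8),cv2.MORPH_OPEN,np.ones((3,3)))>0,800): print(rect(P,c),np.nanmedian(h[c]).round(4))
E
ls -t pics|head -2
```

```text
[0.5811 0.0181 0.35  ] 0.06987160518315885
wrist 0.09 (array([586.7, 195.1]), array([59.8,  1.1]), 3.2, 178) 0.0945
wrist 0.044 (array([474.1, 182.4]), array([55.4,  1.9]), 84.2, 215) 0.0541
wrist 0.044 (array([584.6, 194.4]), array([58.2,  4. ]), 0.1, 372) 0.0564
wrist 0.044 (array([674.9, 164. ]), array([52.8, 52.6]), 17.9, 1923) 0.0496
wrist 0.044 (array([668.5, 103.2]), array([53. , 52.3]), 44.4, 1614) 0.0496
wrist 0.044 (array([669.3,  42.5]), array([53. , 52.8]), 85.1, 1385) 0.0495
scene 0.12 (array([582.1, 251.5]), array([ 61.9, 115.9]), 1.9, 706) 0.1262
scene 0.09 (array([721. , 314.7]), array([55.7, 54.4]), 55.4, 193) 0.0969
scene 0.09 (array([560.6, 239.6]), array([ 53. , 126.8]), 29.3, 441) 0.1008
scene 0.044 (array([560.5, 238. ]), array([ 55.8, 128.3]), 29.7, 480) 0.0556
scene 0.044 (array([672.9, 162.5]), array([54.2, 52.1]), 8.7, 211) 0.0473
scene 0.044 (array([666.4, 102. ]), array([50.6, 50.9]), 34.2, 234) 0.0472
scene 0.044 (array([667.5,  41.9]), array([54.4, 52. ]), 2.0, 263) 0.0472
scene 0.03 (array([559. , 238.5]), array([ 52. , 127.7]), 28.8, 295) 0.0373
scene 0.03 (array([463.5, 364.6]), array([67.4, 26.5]), 89.9, 154) 0.0397
(array([664.1, 125.9]), array([ 69.7, 195. ]), 2.2, 3985) 0.0036
(array([571.9, -20.4]), array([ 75.5, 132.7]), 2.4, 4211) 0.0065
scene_16.4.png
wrist_16.4.png
```

Request:
apply_moves --rows '[0.06, 0.005, 0, 0, 0, 0, 0.13, 0.005, 0, 0, 0, 0, 0.2, 0.005, 0, 0, 0, 0, 0.27, 0.005, 0, 0, 0, 0, 0.34, 0.005, 0.04, 0, 0, -0.034, 0.391, 0.005, 0.08, 0, 0, -0.034, 0.391, 0.005, 0.08, 0, 0, -0.034, 0.391, 0.005, 0.08, 0, 0, -0.034]' --grip 0.92

```text
t: 17.25
tool_pos: [0.5837, 0.2529, 0.3009]
tool_rot: [-2.159, -2.28, 0.006]
contact_force: [-0.4, -0.1, 0.9]
opening: 0.0782
grip_force: 0.0
```

```bash
python3 look.py wrist; python3 -c "
from h import *;o=ctrl.get_obs();print(o['tool_pos'],R.from_rotvec(o['tool_rot']).as_matrix().round(4),ctrl.tip_extent)"
```

```text
[0.5837 0.2529 0.3009] 0.078187535823562
wrist 0.12 (array([583.5, 252.3]), array([ 60.6, 114.3]), 2.9, 8152) 0.1286
wrist 0.09 (array([722.7, 316.6]), array([55.1, 55.6]), 3.2, 3196) 0.0997
wrist 0.044 (array([703.4, 317.4]), array([57.3, 20.5]), 88.6, 341) 0.0574
wrist 0.044 (array([474.6, 186.3]), array([61.8,  2.3]), 85.1, 157) 0.0552
wrist 0.044 (array([673.5, 166. ]), array([53.2, 48.9]), 53.1, 1191) 0.0495
wrist 0.044 (array([666.7, 103.6]), array([48.9, 52.9]), 15.7, 1098) 0.0495
wrist 0.044 (array([669.2,  43.4]), array([52.7, 52.7]), 53.4, 1011) 0.0495
wrist 0.03 (array([465.6, 365.7]), array([68.5, 31. ]), 90.0, 1746) 0.0411
wrist 0.03 (array([667.8, 178.3]), array([53. , 23.1]), 28.4, 209) 0.0369
wrist 0.03 (array([662.4, 117.7]), array([52.4, 23.1]), 24.3, 213) 0.0371
wrist 0.03 (array([663.9,  56.9]), array([52.9, 23.3]), 21.3, 194) 0.0376
[0.58432302 0.2522892  0.30248336] [[-5.340e-02  9.986e-01 -1.400e-03]
 [ 9.986e-01  5.340e-02 -9.000e-04]
 [-8.000e-04 -1.500e-03 -1.000e+00]] 0.0726
```

Request:
apply_moves --rows '[0, 0, 0.04, 0, 0, 0, 0, 0, 0.08, 0, 0, 0, 0, 0, 0.12, 0, 0, 0, 0, 0, 0.15, 0, 0, 0, 0, 0, 0.18, 0, 0, 0, 0, 0, 0.2, 0, 0, 0, 0, 0, 0.211, 0, 0, 0, 0, 0, 0.211, 0, 0, 0]'

```text
t: 18.1
tool_pos: [0.5839, 0.2524, 0.1758]
tool_rot: [-2.161, -2.279, 0.002]
contact_force: [0.5, -0.8, -0.3]
opening: 0.0784
grip_force: 0.0
```

Request:
apply_moves --rows '[0, 0, 0, 0, 0, 0, 0, 0, 0, 0, 0, 0, 0, 0, 0, 0, 0, 0, 0, 0, 0, 0, 0, 0, 0, 0, 0, 0, 0, 0, 0, 0, 0, 0, 0, 0, 0, 0, 0, 0, 0, 0]' --grip 0.5 --grip_force 40

```text
t: 18.8
tool_pos: [0.5849, 0.2529, 0.1781]
tool_rot: [2.16, 2.279, 0.004]
contact_force: [-0.7, -0.0, 5.1]
opening: 0.0592
grip_force: 45.3
```

Request:
apply_moves --rows '[0, 0, -0.02, 0, 0, 0, 0, 0, -0.05, 0, 0, 0, -0.05, -0.005, -0.06, 0, 0, 0, -0.1, -0.01, -0.06, 0, 0, 0, -0.15, -0.015, -0.06, 0, 0, -0.012, -0.2, -0.021, -0.06, 0, 0, -0.025, -0.234, -0.021, -0.06, 0, 0, -0.025, -0.234, -0.021, -0.03, 0, 0, -0.025, -0.234, -0.021, 0.0, 0, 0, -0.025, -0.234, -0.021, 0.03, 0, 0, -0.025, -0.234, -0.021, 0.06, 0, 0, -0.025, -0.234, -0.021, 0.09, 0, 0, -0.025, -0.234, -0.021, 0.115, 0, 0, -0.025, -0.234, -0.021, 0.13, 0, 0, -0.025, -0.234, -0.021, 0.14, 0, 0, -0.025, -0.234, -0.021, 0.145, 0, 0, -0.025, -0.234, -0.021, 0.149, 0, 0, -0.025, -0.234, -0.021, 0.149, 0, 0, -0.025]'

```text
t: 20.6
tool_pos: [0.5798, 0.1118, 0.0883]
tool_rot: [2.115, 2.321, 0.002]
contact_force: [-0.2, 0.1, -0.7]
opening: 0.059
grip_force: 44.5
```

Request:
apply_moves --rows '[0, 0, 0.001, 0, 0, 0, 0, 0, 0.001, 0, 0, 0, 0, 0, 0, 0, 0, 0, 0, 0, 0, 0, 0, 0, 0, 0, 0, 0, 0, 0, 0, 0, -0.03, 0, 0, 0, 0, 0, -0.07, 0, 0, 0, 0, 0, -0.12, 0, 0, 0, 0, 0, -0.17, 0, 0, 0, 0, 0, -0.23, 0, 0, 0, 0.06, 0, -0.3, 0, 0, 0, 0.12, 0.01, -0.34, 0, 0, 0.025, 0.18, 0.01, -0.34, 0, 0, 0.025, 0.235, 0.013, -0.34, 0, 0, 0.025, 0.235, 0.013, -0.34, 0, 0, 0.025, 0.235, 0.013, -0.34, 0, 0, 0.025, 0.235, 0.013, -0.34, 0, 0, 0.025]' --grip 0.92

```text
t: 22.3
tool_pos: [0.5738, 0.252, 0.2909]
tool_rot: [2.162, 2.279, -0.001]
contact_force: [0.5, -0.5, -1.2]
opening: 0.0783
grip_force: 0.0
```

```bash
python3 look.py wrist|grep -v ' 0.03'; python3 -c "
from h import *;o=ctrl.get_obs();print(o['tool_pos'],R.from_rotvec(o['tool_rot']).as_matrix().round(4))
from seg import *
z=np.load('last_wrist.npz');P=z['P'];x,y,h=P[...,0],P[...,1],P[...,2]
for c in comps((h>.025)&(h<.048)&(y>.03)&(y<.19)&(x>.52)&(x<.63)): print(rect(P,c),np.nanmedian(h[c]))"
```

```text
[0.5738 0.252  0.2909] 0.07830630955187255
wrist 0.09 (array([722.8, 316.8]), array([55.5, 56.1]), 6.4, 3462) 0.0997
wrist 0.09 (array([584.7, 252.2]), array([ 60.7, 113.9]), 3.0, 7022) 0.0966
wrist 0.044 (array([456.4, 386.1]), array([12.7, 18.1]), 1.9, 151) 0.0448
wrist 0.044 (array([704.3, 317. ]), array([57.9, 22. ]), 87.7, 415) 0.057
wrist 0.044 (array([474.5, 185.6]), array([62.1,  2.8]), 85.4, 152) 0.0555
wrist 0.044 (array([673.6, 167.3]), array([53. , 47.3]), 30.2, 1071) 0.0495
wrist 0.044 (array([662.7, 101.2]), array([40. , 54.1]), 18.7, 946) 0.0496
wrist 0.044 (array([669.1,  43.7]), array([52.9, 53. ]), 84.5, 1057) 0.0495
[0.57389987 0.25180795 0.29096012] [[-5.220e-02  9.986e-01 -5.000e-04]
 [ 9.986e-01  5.220e-02 -5.000e-04]
 [-4.000e-04 -5.000e-04 -1.000e+00]]
(array([580.3, 111.2]), array([ 60.3, 114.8]), 3.9, 3248) 0.03850879455418307
```

Request:
apply_moves --rows '[0, 0.018, 0.04, 0, 0, 0, 0, 0.018, 0.08, 0, 0, 0, 0, 0.018, 0.12, 0, 0, 0, 0, 0.018, 0.16, 0, 0, 0, 0, 0.018, 0.2, 0, 0, 0, 0, 0.018, 0.23, 0, 0, 0, 0, 0.018, 0.247, 0, 0, 0, 0, 0.018, 0.247, 0, 0, 0]'

```text
t: 23.15
tool_pos: [0.5839, 0.2527, 0.1413]
tool_rot: [-2.161, -2.278, 0.004]
contact_force: [-0.9, -0.4, -0.0]
opening: 0.0787
grip_force: 0.0
```

Request:
apply_moves --rows '[0, 0, 0, 0, 0, 0, 0, 0, 0, 0, 0, 0, 0, 0, 0, 0, 0, 0, 0, 0, 0, 0, 0, 0, 0, 0, 0, 0, 0, 0, 0, 0, 0, 0, 0, 0, 0, 0, 0, 0, 0, 0]' --grip 0.5

```text
t: 23.85
tool_pos: [0.5855, 0.2537, 0.1448]
tool_rot: [2.16, 2.279, 0.004]
contact_force: [0.2, -0.6, 6.1]
opening: 0.059
grip_force: 46.4
```

Request:
apply_moves --rows '[0, 0, -0.02, 0, 0, 0, 0, 0, -0.05, 0, 0, 0, -0.05, -0.005, -0.06, 0, 0, 0, -0.1, -0.01, -0.06, 0, 0, 0, -0.15, -0.015, -0.06, 0, 0, -0.011, -0.2, -0.02, -0.06, 0, 0, -0.011, -0.234, -0.02, -0.06, 0, 0, -0.011, -0.234, -0.02, -0.03, 0, 0, -0.011, -0.234, -0.02, 0.0, 0, 0, -0.011, -0.234, -0.02, 0.02, 0, 0, -0.011, -0.234, -0.02, 0.03, 0, 0, -0.011, -0.234, -0.02, 0.037, 0, 0, -0.011, -0.234, -0.02, 0.042, 0, 0, -0.011, -0.234, -0.02, 0.042, 0, 0, -0.011]'

```text
t: 25.25
tool_pos: [0.5808, 0.1128, 0.1189]
tool_rot: [2.14, 2.298, 0.002]
contact_force: [0.1, 0.4, -0.5]
opening: 0.059
grip_force: 45.5
```

Request:
apply_moves --rows '[0, 0, 0.001, 0, 0, 0, 0, 0, 0.001, 0, 0, 0, 0, 0, 0, 0, 0, 0, 0, 0, 0, 0, 0, 0, 0, 0, 0, 0, 0, 0, 0, 0, -0.03, 0, 0, 0, 0, 0, -0.07, 0, 0, 0, 0, 0, -0.12, 0, 0, 0, 0, 0, -0.17, 0, 0, 0, 0, 0, -0.23, 0, 0, 0, 0.06, 0, -0.26, 0, 0, 0, 0.12, 0.02, -0.28, 0, 0, 0.011, 0.18, 0.02, -0.28, 0, 0, 0.011, 0.234, 0.025, -0.28, 0, 0, 0.011, 0.234, 0.025, -0.28, 0, 0, 0.011, 0.234, 0.025, -0.28, 0, 0, 0.011]' --grip 0.92

```text
t: 26.85
tool_pos: [0.5849, 0.254, 0.2856]
tool_rot: [2.16, 2.281, -0.001]
contact_force: [0.2, -0.1, -0.8]
opening: 0.0786
grip_force: 0.0
```

```bash
sed -i 's/(.09,.11),/(.09,.11),(.066,.09),/' look.py; cat >> look.py <<'E'
o=ctrl.get_obs();M=R.from_rotvec(o['tool_rot']).as_matrix();print(o['tool_pos'].round(4),'yaw',np.degrees(np.arctan2(-M[0,0],M[1,0])).round(2))
E
python3 look.py wrist
```

```text
[0.5849 0.254  0.2856] 0.07863682386072175
wrist 0.09 (array([723.1, 316.4]), array([55.7, 55.5]), 53.3, 3550) 0.0997
wrist 0.066 (array([605.1, 380.3]), array([ 39.4, 196.9]), 90.0, 8571) 0.084
wrist 0.066 (array([708.6, 318. ]), array([59.4, 29.7]), 83.5, 792) 0.0757
wrist 0.066 (array([581.6, 112.1]), array([ 60.3, 114.7]), 3.8, 4077) 0.0705
wrist 0.044 (array([457.6, 385.5]), array([17.2, 16.3]), 80.7, 158) 0.0447
wrist 0.044 (array([703.9, 316.9]), array([57.4, 21.1]), 87.9, 385) 0.0571
wrist 0.044 (array([582.8, 251.2]), array([ 60.7, 114.5]), 1.9, 5844) 0.0646
wrist 0.044 (array([474.5, 186.4]), array([61.6,  2. ]), 84.6, 178) 0.0554
wrist 0.044 (array([671.1, 166.8]), array([53.7, 43.9]), 61.1, 1142) 0.0495
wrist 0.044 (array([577.8, 168.2]), array([59.7,  5.2]), 1.5, 497) 0.0548
wrist 0.044 (array([667.2, 103. ]), array([49.3, 54.2]), 22.3, 1196) 0.0495
wrist 0.044 (array([669.4,  43.8]), array([52.4, 52.7]), 78.0, 1072) 0.0495
wrist 0.03 (array([465.5, 365.8]), array([31. , 68.4]), 0.0, 1939) 0.0411
wrist 0.03 (array([703.6, 320.5]), array([52., 17.]), 78.7, 174) 0.0372
wrist 0.03 (array([667.5, 178.2]), array([52.3, 22. ]), 30.2, 229) 0.037
wrist 0.03 (array([576.2, 168.6]), array([60.6,  4.8]), 7.9, 243) 0.0365
wrist 0.03 (array([661.8, 118.9]), array([51.5, 20.6]), 24.0, 234) 0.0371
wrist 0.03 (array([664.2,  56.4]), array([52.8, 25.4]), 20.8, 211) 0.0378
[0.5851 0.2533 0.2856] yaw 3.06
```

Request:
apply_moves --rows '[-0.003, -0.004, 0.04, 0, 0, 0.013, -0.003, -0.004, 0.08, 0, 0, 0.013, -0.003, -0.004, 0.12, 0, 0, 0.013, -0.003, -0.004, 0.16, 0, 0, 0.013, -0.003, -0.004, 0.2, 0, 0, 0.013, -0.003, -0.004, 0.24, 0, 0, 0.013, -0.003, -0.004, 0.275, 0, 0, 0.013, -0.003, -0.004, 0.291, 0, 0, 0.013, -0.003, -0.004, 0.291, 0, 0, 0.013]'

```text
t: 27.8
tool_pos: [0.582, 0.2504, 0.1095]
tool_rot: [-2.185, -2.255, 0.005]
contact_force: [0.0, -0.1, 0.1]
opening: 0.0786
grip_force: 0.0
```

Request:
apply_moves --rows '[0, 0, 0, 0, 0, 0, 0, 0, 0, 0, 0, 0, 0, 0, 0, 0, 0, 0, 0, 0, 0, 0, 0, 0, 0, 0, 0, 0, 0, 0, 0, 0, 0, 0, 0, 0, 0, 0, 0, 0, 0, 0]' --grip 0.5

```text
t: 28.5
tool_pos: [0.5839, 0.252, 0.1131]
tool_rot: [2.183, 2.257, 0.004]
contact_force: [0.3, -0.7, 5.7]
opening: 0.0589
grip_force: 47.0
```

Request:
apply_moves --rows '[0, 0, -0.03, 0, 0, 0, 0, 0, -0.07, 0, 0, 0, 0, 0, -0.11, 0, 0, 0, 0, 0, -0.15, 0, 0, 0, -0.05, -0.005, -0.16, 0, 0, 0, -0.1, -0.01, -0.16, 0, 0, 0, -0.16, -0.015, -0.16, 0, 0, 0, -0.22, -0.02, -0.16, 0, 0, 0, -0.28, -0.025, -0.16, 0, 0, 0, -0.34, -0.03, -0.16, 0, 0, -0.005, -0.4, -0.034, -0.16, 0, 0, -0.005, -0.452, -0.034, -0.16, 0, 0, -0.005, -0.452, -0.034, -0.16, 0, 0, -0.005]'

```text
t: 29.8
tool_pos: [0.5712, -0.0229, 0.2079]
tool_rot: [2.18, 2.261, -0.001]
contact_force: [0.3, 0.6, -0.2]
opening: 0.0593
grip_force: 46.1
```

Request:
apply_moves --rows '[0, 0, 0.04, 0, 0, 0, 0, 0, 0.08, 0, 0, 0, 0, 0, 0.12, 0, 0, 0, 0, 0, 0.15, 0, 0, 0, 0, 0, 0.17, 0, 0, 0, 0, 0, 0.185, 0, 0, 0, 0, 0, 0.195, 0, 0, 0, 0, 0, 0.202, 0, 0, 0, 0, 0, 0.202, 0, 0, 0]'

```text
t: 30.7
tool_pos: [0.5723, -0.02, 0.0873]
tool_rot: [2.175, 2.265, 0.002]
contact_force: [-0.0, -0.1, -2.2]
opening: 0.0588
grip_force: 46.1
```

Request:
apply_moves --rows '[0, 0, 0.001, 0, 0, 0, 0, 0, 0.001, 0, 0, 0, 0, 0, 0, 0, 0, 0, 0, 0, 0, 0, 0, 0, 0, 0, 0, 0, 0, 0, 0, 0, -0.03, 0, 0, 0, 0, 0, -0.07, 0, 0, 0, 0, 0, -0.12, 0, 0, 0, 0, 0, -0.17, 0, 0, 0, 0, 0, -0.23, 0, 0, 0, 0.03, 0, -0.3, 0, 0, 0, 0.08, 0.01, -0.36, 0, 0, -0.015, 0.14, 0.01, -0.36, 0, 0, -0.015, 0.2, 0.018, -0.36, 0, 0, -0.015, 0.22, 0.018, -0.36, 0, 0, -0.015, 0.22, 0.018, -0.36, 0, 0, -0.015, 0.22, 0.018, -0.36, 0, 0, -0.015]' --grip 0.82

```text
t: 32.4
tool_pos: [0.5767, 0.1117, 0.3016]
tool_rot: [-2.149, -2.292, 0.002]
contact_force: [1.0, -0.4, 0.0]
opening: 0.0701
grip_force: 0.0
```

```bash
python3 look.py wrist
```

```text
[0.5767 0.1117 0.3016] 0.07006888740580973
wrist 0.066 (array([725.3, 289.1]), array([37.3,  7. ]), 1.2, 305) 0.0737
wrist 0.066 (array([581.3, 111.3]), array([ 60.3, 114.5]), 4.6, 5586) 0.0706
wrist 0.044 (array([718. , 289.7]), array([ 7.7, 38.1]), 74.2, 336) 0.0563
wrist 0.044 (array([474.3, 185.5]), array([61.3,  2.3]), 83.6, 251) 0.0553
wrist 0.044 (array([674.7, 164.3]), array([53. , 52.5]), 38.7, 1907) 0.0497
wrist 0.044 (array([668.3, 103.6]), array([52.7, 52.8]), 16.1, 1606) 0.0496
wrist 0.044 (array([668.8,  44. ]), array([53.1, 51.1]), 19.8, 1319) 0.0496
wrist 0.03 (array([582. , 245.1]), array([60.2, 98. ]), 3.7, 5843) 0.0326
wrist 0.03 (array([713.8, 291.9]), array([ 6.5, 35. ]), 65.8, 180) 0.037
wrist 0.03 (array([659.8,  55.6]), array([52.6, 22.1]), 36.1, 190) 0.0365
wrist 0.03 (array([573.4, -20.1]), array([ 59.7, 115.4]), 1.9, 3360) 0.0385
[0.5767 0.1113 0.3016] yaw 3.64
```

Request:
apply_moves --rows '[0, 0.008, 0.04, 0, 0, -0.01, 0, 0.008, 0.08, 0, 0, -0.01, 0, 0.008, 0.12, 0, 0, -0.01, 0, 0.008, 0.16, 0, 0, -0.01, 0, 0.008, 0.2, 0, 0, -0.01, 0, 0.008, 0.24, 0, 0, -0.01, 0, 0.008, 0.275, 0, 0, -0.01, 0, 0.008, 0.298, 0, 0, -0.01, 0, 0.008, 0.308, 0, 0, -0.01, 0, 0.008, 0.308, 0, 0, -0.01]' --grip 0.92

```text
t: 33.45
tool_pos: [0.5814, 0.112, 0.1166]
tool_rot: [-2.131, -2.307, 0.002]
contact_force: [0.6, 0.0, -0.1]
opening: 0.0786
grip_force: 0.0
```

Request:
apply_moves --rows '[0, 0, 0, 0, 0, 0, 0, 0, 0, 0, 0, 0, 0, 0, 0, 0, 0, 0, 0, 0, 0, 0, 0, 0, 0, 0, 0, 0, 0, 0, 0, 0, 0, 0, 0, 0, 0, 0, 0, 0, 0, 0]' --grip 0.5

```text
t: 34.15
tool_pos: [0.5827, 0.1127, 0.1189]
tool_rot: [2.129, 2.307, 0.003]
contact_force: [-0.1, -0.2, 5.7]
opening: 0.0594
grip_force: 46.4
```

Request:
apply_moves --rows '[0, 0, -0.02, 0, 0, 0, 0, 0, -0.05, 0, 0, 0, 0.05, 0.005, -0.06, 0, 0, 0, 0.1, 0.01, -0.06, 0, 0, 0.01, 0.15, 0.015, -0.06, 0, 0, 0.017, 0.2, 0.02, -0.06, 0, 0, 0.017, 0.234, 0.02, -0.06, 0, 0, 0.017, 0.234, 0.02, -0.05, 0, 0, 0.017, 0.234, 0.02, -0.035, 0, 0, 0.017, 0.234, 0.02, -0.02, 0, 0, 0.017, 0.234, 0.02, -0.01, 0, 0, 0.017, 0.234, 0.02, 0, 0, 0, 0.017, 0.234, 0.02, 0.005, 0, 0, 0.017, 0.234, 0.02, 0.009, 0, 0, 0.017, 0.234, 0.02, 0.009, 0, 0, 0.017]'

```text
t: 35.65
tool_pos: [0.5828, 0.2533, 0.113]
tool_rot: [2.161, 2.279, 0.0]
contact_force: [-1.8, -1.4, 3.1]
opening: 0.0591
grip_force: 46.2
```

Request:
apply_moves --rows '[0, 0, 0.001, 0, 0, 0, 0, 0, 0.001, 0, 0, 0, 0, 0, 0, 0, 0, 0, 0, 0, 0, 0, 0, 0, 0, 0, 0, 0, 0, 0, 0, 0, -0.03, 0, 0, 0, 0, 0, -0.07, 0, 0, 0, 0, 0, -0.12, 0, 0, 0, 0, 0, -0.17, 0, 0, 0, 0, 0, -0.23, 0, 0, 0, -0.03, 0, -0.28, 0, 0, 0, -0.08, -0.005, -0.32, 0, 0, -0.012, -0.14, -0.01, -0.32, 0, 0, -0.012, -0.2, -0.015, -0.32, 0, 0, -0.012, -0.235, -0.017, -0.32, 0, 0, -0.012, -0.235, -0.017, -0.32, 0, 0, -0.012, -0.235, -0.017, -0.32, 0, 0, -0.012]' --grip 0.92

```text
t: 37.35
tool_pos: [0.5798, 0.1122, 0.3052]
tool_rot: [2.14, 2.299, 0.002]
contact_force: [0.0, 0.3, 0.4]
opening: 0.0784
grip_force: 0.0
```

```bash
python3 look.py wrist scene
```

```text
[0.5798 0.1122 0.3052] 0.07839171014343922
wrist 0.066 (array([722.9, 290.1]), array([ 8.2, 41.1]), 89.0, 422) 0.0745
wrist 0.044 (array([584.3, 241. ]), array([59.9, 92. ]), 3.0, 6192) 0.0646
wrist 0.044 (array([717.1, 290.7]), array([ 9. , 40.2]), 73.6, 363) 0.0565
wrist 0.044 (array([474.3, 185.6]), array([61.5,  2.2]), 84.2, 248) 0.0553
wrist 0.044 (array([674.8, 164.4]), array([52.4, 53.3]), 9.7, 1855) 0.0496
wrist 0.044 (array([668. , 103.9]), array([52.9, 52.2]), 7.3, 1569) 0.0496
wrist 0.044 (array([669.1,  42.7]), array([52.8, 53. ]), 17.3, 1347) 0.0496
wrist 0.03 (array([712.9, 293. ]), array([ 7.5, 36.8]), 63.3, 201) 0.0371
wrist 0.03 (array([580.3, 111.5]), array([ 60.1, 114. ]), 5.1, 4605) 0.0386
wrist 0.03 (array([660.1,  55. ]), array([52.9, 23. ]), 36.0, 188) 0.0368
wrist 0.03 (array([573.6, -20. ]), array([ 59.7, 114.5]), 2.1, 3348) 0.0385
scene 0.09 (array([720. , 314.7]), array([55.3, 52.9]), 66.2, 190) 0.097
scene 0.066 (array([602.4, 379. ]), array([ 41.8, 189.2]), 89.9, 526) 0.0812
scene 0.066 (array([710.8, 306.4]), array([32.3, 60.5]), 37.8, 197) 0.0767
scene 0.044 (array([711.4, 306.1]), array([33.1, 60.8]), 39.9, 176) 0.0555
scene 0.044 (array([581.4, 251.4]), array([ 63.4, 115.8]), 2.4, 984) 0.0618
scene 0.044 (array([673.8, 163.7]), array([52.9, 52.4]), 89.5, 211) 0.0472
scene 0.044 (array([666. , 101.4]), array([50.5, 52. ]), 38.7, 231) 0.0472
scene 0.044 (array([667.9,  40.9]), array([52.1, 54.7]), 60.6, 261) 0.0473
scene 0.03 (array([560.6, 239.7]), array([ 52.8, 127.3]), 29.7, 302) 0.0371
scene 0.03 (array([663. , 127.1]), array([102.7,  42. ]), 82.1, 229) 0.036
scene 0.03 (array([462.4, 363.7]), array([24.1, 69.5]), 0.1, 151) 0.0396
scene 0.03 (array([580.7, 110.3]), array([ 65.9, 114.7]), 4.5, 936) 0.0363
scene 0.03 (array([571.9, -21.5]), array([ 63.7, 113.6]), 2.5, 1196) 0.0365
[0.5797 0.113  0.3046] yaw 4.19
```

Request:
apply_moves --rows '[-0.002, 0.001, 0.04, 0, 0, -0.01, -0.002, 0.001, 0.08, 0, 0, -0.01, -0.002, 0.001, 0.12, 0, 0, -0.01, -0.002, 0.001, 0.16, 0, 0, -0.01, -0.002, 0.001, 0.2, 0, 0, -0.01, -0.002, 0.001, 0.24, 0, 0, -0.01, -0.002, 0.001, 0.28, 0, 0, -0.01, -0.002, 0.001, 0.315, 0, 0, -0.01, -0.002, 0.001, 0.345, 0, 0, -0.01, -0.002, 0.001, 0.367, 0, 0, -0.01, -0.002, 0.001, 0.367, 0, 0, -0.01]'

```text
t: 38.55
tool_pos: [0.5789, 0.1118, 0.0815]
tool_rot: [-2.118, -2.316, 0.005]
contact_force: [-0.8, 0.1, 0.2]
opening: 0.0783
grip_force: 0.0
```

Request:
apply_moves --rows '[0, 0, 0, 0, 0, 0, 0, 0, 0, 0, 0, 0, 0, 0, 0, 0, 0, 0, 0, 0, 0, 0, 0, 0, 0, 0, 0, 0, 0, 0, 0, 0, 0, 0, 0, 0, 0, 0, 0, 0, 0, 0]' --grip 0.5

```text
t: 39.25
tool_pos: [0.5812, 0.1112, 0.085]
tool_rot: [2.121, 2.316, 0.002]
contact_force: [-0.0, 0.4, 5.4]
opening: 0.0591
grip_force: 47.1
```

Request:
apply_moves --rows '[0, 0, -0.03, 0, 0, 0, 0, 0, -0.07, 0, 0, 0, 0, 0, -0.12, 0, 0, 0, 0, 0, -0.17, 0, 0, 0, 0.05, 0.005, -0.18, 0, 0, 0, 0.1, 0.01, -0.18, 0, 0, 0.01, 0.15, 0.015, -0.18, 0, 0, 0.02, 0.2, 0.02, -0.18, 0, 0, 0.023, 0.233, 0.027, -0.18, 0, 0, 0.023, 0.233, 0.027, -0.17, 0, 0, 0.023, 0.233, 0.027, -0.15, 0, 0, 0.023, 0.233, 0.027, -0.13, 0, 0, 0.023, 0.233, 0.027, -0.115, 0, 0, 0.023, 0.233, 0.027, -0.105, 0, 0, 0.023, 0.233, 0.027, -0.099, 0, 0, 0.023, 0.233, 0.027, -0.097, 0, 0, 0.023, 0.233, 0.027, -0.097, 0, 0, 0.023]'

```text
t: 40.95
tool_pos: [0.5847, 0.2514, 0.143]
tool_rot: [2.163, 2.277, 0.001]
contact_force: [-2.3, -2.1, 2.9]
opening: 0.0592
grip_force: 46.8
```

Request:
apply_moves --rows '[0, 0, 0.001, 0, 0, 0, 0, 0, 0.001, 0, 0, 0, 0, 0, 0, 0, 0, 0, 0, 0, 0, 0, 0, 0, 0, 0, 0, 0, 0, 0, 0, 0, -0.03, 0, 0, 0, 0, 0, -0.07, 0, 0, 0, 0, 0, -0.12, 0, 0, 0, 0, 0, -0.17, 0, 0, 0, -0.03, 0, -0.22, 0, 0, 0, -0.08, 0, -0.27, 0, 0, 0, -0.14, 0, -0.32, 0, 0, 0, -0.18, 0, -0.38, 0, 0, 0, -0.18, 0, -0.42, 0, 0, 0, -0.18, 0, -0.42, 0, 0, 0, -0.18, 0, -0.42, 0, 0, 0, -0.18, 0, -0.42, 0, 0, 0]' --grip 0.92

```text
t: 42.65
tool_pos: [0.5892, 0.1443, 0.3924]
tool_rot: [-2.161, -2.278, 0.003]
contact_force: [0.6, 0.0, -0.0]
opening: 0.0786
grip_force: 0.0
```

```bash
python3 look.py wrist side;ls -t pics|head -2; python3 - <<'E'
import cv2
im=cv2.imread(__import__('glob').glob('pics/side_*.png')[-1]); cv2.imwrite('pics/sc.png',cv2.resize(im[120:340,140:460],None,fx=2.4,fy=2.4))
E
```

```text
[0.5892 0.1443 0.3924] 0.0786014579476844
wrist 0.09 (array([722.4, 314.4]), array([53. , 55.1]), 90.0, 2412) 0.0997
wrist 0.09 (array([585.3, 251.8]), array([ 60.5, 113.2]), 3.2, 5291) 0.0966
wrist 0.066 (array([711.4, 311. ]), array([32.9, 60.9]), 25.8, 486) 0.0748
wrist 0.044 (array([709.5, 304.5]), array([24. , 58.9]), 38.6, 245) 0.057
wrist 0.044 (array([675.5, 164.6]), array([53.1, 51.9]), 4.9, 1107) 0.0496
wrist 0.044 (array([668.8, 104. ]), array([52.7, 52.5]), 46.2, 973) 0.0496
wrist 0.044 (array([669.1,  43. ]), array([52.9, 52.7]), 81.1, 861) 0.0495
wrist 0.03 (array([463.2, 338.9]), array([27.7, 11. ]), 10.3, 205) 0.0373
wrist 0.03 (array([573.4, -19.4]), array([ 60.3, 113.6]), 2.6, 2203) 0.0384
side 0.09 (array([721.9, 310.6]), array([56.1, 53.5]), 74.7, 190) 0.0996
side 0.09 (array([584.5, 248. ]), array([ 61.2, 117.8]), 2.0, 520) 0.0969
side 0.066 (array([602.7, 377.1]), array([ 45.5, 200.8]), 90.0, 456) 0.0838
side 0.066 (array([717.3, 298.6]), array([34.4, 56.8]), 70.9, 162) 0.0767
side 0.066 (array([563.4, 233.3]), array([ 53.4, 125.3]), 31.3, 291) 0.0779
side 0.044 (array([560.9, 235.9]), array([ 52.7, 126.3]), 30.8, 273) 0.055
side 0.044 (array([669., 101.]), array([176.1,  56.9]), 87.8, 715) 0.0498
side 0.03 (array([560.3, 236.7]), array([ 52. , 126.5]), 30.1, 175) 0.0367
side 0.03 (array([572. , -23.7]), array([ 61.5, 116. ]), 1.3, 1039) 0.0387
[0.5892 0.1443 0.3918] yaw 3.01
side_42.8.png
wrist_42.7.png
```

View pics/sc.png

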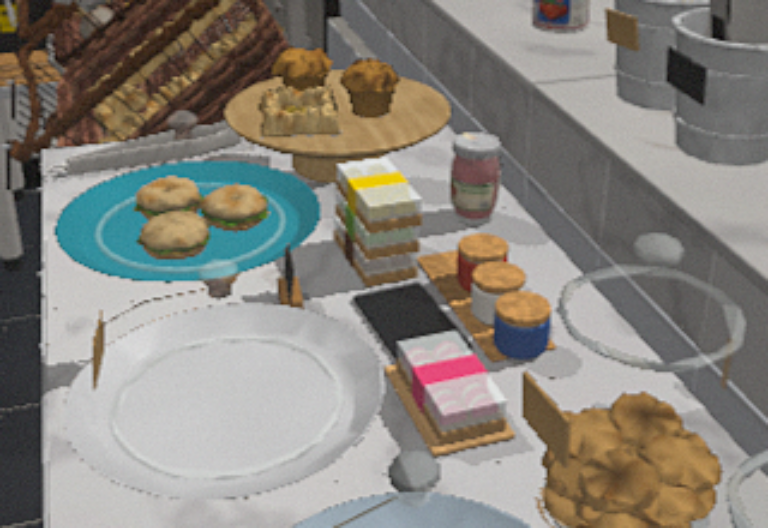

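The crop shows the stack in the order yellow, green, brown at about (378,220), and the pink box on the board at (450,390). The three pots stand upright on the mat between (480,260) and (522,325), and the slab is empty. The measured positions agree, so I'm handing the job in.

```bash
python3 -c "
from station import ctrl; print(ctrl.finish_job())"
```

```text
the job is handed in; nothing more can be done
None
```

The job is handed in, but no verdict came back. In my last measurements all three pots stood on the cork mat, the pink box lay within about 2 mm of the board's middle, and green then yellow were back on the brown box.

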